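Clamp a jar in the one-handed preparation board

ROBOT

A 6-joint arm with a two-finger parallel gripper is mounted at the origin on the work surface. World frame = base frame: x ahead of the robot, y to its left, z up, the work surface at z = 0. Lengths are in m, angles in degrees, forces in N, time in s.
With the tool pointing down it reaches from about 0.25 to 0.725 m from the base axis. Payload 9.7 kg.
Tool frame: the origin (TCP) lies between the finger pads; the fingertips stand 19 mm ahead of it and the grasp point (between the pads) is the TCP; x points along the fingers, y is the direction in which the jaws open and shut, and the axes are right-handed (so a half turn about x gives the same grasp; the last joint's range is limited). The gripper opens to 85 mm and grips with 20 to 120 N. Pads are 22 mm wide; open, the fingers measure 114 mm over their backs; the gripper's body (76 mm by 85 mm) begins 54 mm behind the grasp point. The pads swing forward as they close: fully open they stand 13 mm farther back than shut.
Start: joints at [71.505, 4.979, 10.078, 95.1, 0, 90], TCP at [0.174, 0.522, 0.25] pointing down, gripper open.
Joint ranges: [-179.16, 179.16], [-48.56, 103.87], [-65.8, 70.77], [-126.05, 130.52], [-82.76, 87.17], [-180, 180]. Speed limits (degrees/s): [127.2, 127.2, 147.25, 180, 180, 180].

INTERFACE

Orientations are given as [roll, pitch, yaw] about the fixed x, y, z axes, in that order (R = Rz(yaw) Ry(pitch) Rx(roll)).
In Python, from workcell import bot gives the robot as it stands. The module is installed in compiled form; this text tells all that it offers.
- The arm moves only by the shell command python3 -m handwheel 'ROWS' [FORCE]. ROWS is JSON, a list of rows, each a list of 7 numbers: the turn, a rotation vector about the tool's x, y, z in degrees, then the shift along the tool's x, y, z in m, then the closure, from -1 (fully open) to 1 (shut), so that 0 is half open. In form: [[ax, ay, az, dx, dy, dz, fingers], ...]. A call has 1 to 20 rows; each row is the pose to reach, as a shift and turn from the pose commanded when the call began, along the tool's axes at that moment; what a row does not reach only later rows make up. A row lasts 1/8 s, in which the tool goes at most 62.5 mm and 10.7 degrees, less where a joint would pass 70% of its speed; a pose out of reach is approached as far as the arm can. A call with a gripper value outside its range is refused whole. The fingers move at their own pace and stop on an object; FORCE is the grip in N (left out, the last holds). Time passes only in rows, so rows that repeat a pose let the fingers close. It gives the time, the measured TCP pose, the force and the opening at its end, in the units of the state.
- bot.get_obs(): the state, without advancing time (a new reading comes with each control period).
- bot.camera(name): name is "side" or "top" or "wrist"; returns a dict with "frame" (400x640x3 uint8, red, green, blue), "fx", "fy", "cx", "cy" (pixels), "k1" (the pictures are not rectified: a ray, as slopes to the right and down, at radius r is drawn at 1 + k1 r^2 times it, then the intrinsics apply), "R" (3x3) and "t" (3): a world point X has camera coordinates R X + t; the wrist camera has in their place "tool_from_camera" (4x4, takes a point from camera to tool coordinates, whose origin is the TCP and whose axes are the tool frame's). Camera axes: x right, y down, z forward; pixel columns grow to the right and rows downward; lengths in m; the calibration is good to about 2 mm. A picture is of the moment at which its call begins: read the wrist's pose just before it. There is no depth.
- bot.job_done(): hands the job in, once; it reports no verdict.
Trained networks look in a picture, given as the dict that the camera call returned (one of the last four; its "shot" number tells which), for a name from the list of things; names that differ only in an ending like _2 or _b are one class to them, and where a whole thing is asked for, a point or a joint stands for the part that bears it (a point fixed in the world has none). Each returns a list of dicts, best first, with "conf" (0 to 1); they miss things now and then, are a little off and sometimes report something else, mostly with a low value. They report only what shows in the picture. A call takes as long as a camera call.
- bot.look_for(name, picture): "bbox" ([left, top, width, height] as shares, 0 to 1, of the picture: columns of its width, rows of its height, round what is visible of it).
- bot.tip_of(name, picture): "centre" ([column, row] as shares, 0 to 1, of the picture: columns of its width, rows of its height: a listed point, or the origin of a listed thing).
The state is a dict: "time": time; "q": joint angles; "qd": joint speeds; "joint_efforts": joint torques, N m; "ee_pos": TCP position; "tcp_rot": TCP orientation; "wrist_force": force on the tool from outside, world axes, zero at the start; "torque": the same for the moment, N m; "opening": finger opening in m.
Only numpy, scipy, OpenCV 4.12 (cv2) and the standard library are available. Lean on these libraries where they do the work, as an engineer would, in place of code of your own. Each camera call takes 0.05 s, during which the arm holds its last target.

TASK

Stand the red-lidded amber jar upright on the white board, between the two jaws of the vise and at about the middle of their width, then turn the crank clockwise until the jaws hold the jar firmly enough that its lid could be unscrewed with one hand, but not so hard that the glass is at risk. Let go of everything, and leave the mug, the pepper mill and the yellow bear where they are.

Things in the scene. Friction and masses are not known exactly. Their poses are not given: they have to be found in the camera images.
- vise: White board 150 x 250 x 20 mm fixed to the counter, with a screw vise. Origin: centre of underside, at counter height; z up, y along the screw. The jar stands on its top (z = 20 mm). The fixed jaw's black face, 94 mm wide, looks to -y; it is packed out by a varying amount, to y = 82 to 90 mm. Both jaws' tops: z = 100 mm. The screw's bearing (60 mm wide, 105 mm high) is at y = -101 to -123 mm.
- jaw: Blue sliding jaw, 100 mm wide, axes as the board's; it closes towards +y. Origin: on the board's centre line, counter height, in the plane of the face of its black cushion when nothing presses on it. The cushion yields 1 mm for every 12 N of clamping force. Where the jar gets squeezed depends on the fixed jaw's packing and can only be felt.
- crank (a joint): Crank angle a, rad: 0 with the handle straight above the screw, growing clockwise seen from the crank's end (looking along the board's +y); this closes the jaw 32 mm a turn. In free motion friction takes about 8 N at the handle. Each 10 N of clamping adds 1.3 N: 3 to 6 N extra is a firm hold (25 to 45 N), over 12 N extra risks the glass. Friction keeps it clamped when let go.
- crank_grip (a point): Middle of the wooden crank handle: a level sleeve 22 mm thick, 80 mm long, parallel to the screw, free to spin on its pin, so one grasp from above serves whole turns. In the board's frame it is at x = 40 sin(a), y = -189, z = 75 + 40 cos(a) mm (screw axis: x = 0, z = 75 mm). The crank arm is at y = -139 mm; the handle reaches from there to y = -229 mm.
- jar: Round amber glass jar with a paper label and a red lid, 56 mm across and 140 mm tall, about 350 g, standing on the counter. Origin: centre of its underside; z is up.
- mill: Dark wooden pepper mill, 54 mm across and 120 mm tall, a bystander. Origin: centre of its underside.
- mug: Blue mug, 76 mm across and 90 mm tall, handle to its own +y, a bystander. Origin: centre of its underside.
- bear: Yellow bear ornament, 60 mm across and 106 mm tall, a bystander. Origin: centre of its underside.

How it is judged:
By the outcome, as a careful person would: the job done as asked, in the order asked, and still so for the second after the job is handed in, with the robot touching nothing.
It also fails if it takes over 72 s, if anything falls off the work surface, if the arm or the gripper's body presses on something with over 40 N, if the wrist force passes 120 N, or if a joint passes its speed limit or range.

## Working session

There is one attempt and no reset: what is moved stays moved. The work goes in short steps, Python scripts to look and compute and a shell command to move; the robot and the scene stay as the last step left them, time stands still between calls to the robot, and variables do not carry over. Pictures are saved under pics/ and viewed, and the job is handed in when it is done.

```bash
mkdir -p pics; cat > h.py <<'E'
import numpy as np, cv2
from workcell import bot
from scipy.spatial.transform import Rotation as Ro
def ray(p,u,v):
    # pixel->camera ray via undistort iteration
    x=(u-p['cx'])/p['fx'];y=(v-p['cy'])/p['fy'];a,b=x,y
    for _ in range(30):
        s=1+p['k1']*(a*a+b*b);a,b=x/s,y/s
    return np.array([a,b,1.])
def RT(p,obs=None):
    if 'R' in p: 
        R=np.array(p['R']);t=np.array(p['t']);return R.T,-R.T@t
    T=np.array(p['tool_from_camera']);Rw=Ro.from_euler('xyz',obs['tcp_rot'],degrees=True).as_matrix()
    return Rw@T[:3,:3],Rw@T[:3,3]+np.array(obs['ee_pos'])
def onplane(p,u,v,z,obs=None):
    R,c=RT(p,obs);d=R@ray(p,u,v);return c+d*(z-c[2])/d[2]
def tri(L):
    A=np.zeros((3,3));b=np.zeros(3)
    for p,u,v,o in L:
        R,c=RT(p,o);d=R@ray(p,u,v);d/=np.linalg.norm(d);M=np.eye(3)-np.outer(d,d);A+=M;b+=M@c
    X=np.linalg.solve(A,b)
    return X
def proj(p,X,obs=None):
    R,c=RT(p,obs);q=R.T@(np.array(X)-c);a,b=q[0]/q[2],q[1]/q[2];s=1+p['k1']*(a*a+b*b)
    return p['fx']*a*s+p['cx'],p['fy']*b*s+p['cy']
def save(p,n): cv2.imwrite('pics/'+n+'.png',p['frame'][:,:,::-1])
E
python3 - <<'E'
from h import *
o=bot.get_obs();print(o)
P={n:bot.camera(n) for n in('side','top','wrist')}
for n,p in P.items():
    save(p,n+'0'); print(n,[np.round(x,3) for x in RT(p,o)])
    for t in('vise','jaw','crank_grip','jar','mill','mug','bear'):
        r=bot.tip_of(t,p)[:2]; b=bot.look_for(t,p)[:1]
        print(t,[(round(q['centre'][0]*640,1),round(q['centre'][1]*400,1),round(q['conf'],2)) for q in r],[(np.round(np.array(q['bbox'])*[640,400,640,400]),round(q['conf'],2)) for q in b],
         [np.round(onplane(p,q['centre'][0]*640,q['centre'][1]*400,0,o),3) for q in r])
E
```

```text
{'time': 0.0, 'q': array([ 7.15038021e+01,  5.01202457e+00,  1.00359200e+01,  9.50989523e+01,
       -3.30608019e-04,  8.99988727e+01]), 'qd': array([ 0.02549151,  0.00197796, -0.12302776, -0.0661931 , -0.07596973,
       -0.01839285]), 'joint_efforts': array([ 6.94660703e-04, -5.20381629e+01,  4.64807618e+01,  1.61130319e-02,
        1.96586342e-05,  2.40361391e-05]), 'ee_pos': array([0.17442415, 0.52140897, 0.2495873 ]), 'tcp_rot': array([ -89.7487546 ,   89.92494237, -108.24382506]), 'wrist_force': array([0.21320559, 0.22005146, 0.14295638]), 'torque': array([0.01081758, 0.03192705, 0.02434268]), 'opening': 0.0855400370835997}
side [array([[ 0.835, -0.398,  0.381],
       [-0.551, -0.61 ,  0.57 ],
       [ 0.005, -0.685, -0.728]]), array([ 0.14 , -0.771,  1.047])]
vise [(269.5, 222.2, 0.87)] [(array([224., 174.,  95.,  89.]), 0.71)] [array([0.539, 0.072, 0.   ])]
jaw [] [(array([260., 198.,  36.,  41.]), 0.59)] []
crank_grip [(307.2, 247.1, 0.7)] [(array([291., 226.,  30.,  38.]), 0.87)] [array([ 0.582, -0.069,  0.   ])]
jar [(245.4, 158.1, 0.94)] [(array([233., 118.,  22.,  47.])
[... 805 characters left out ...]
([ 0.525, -0.125,  0.   ]), array([0.49 , 0.339, 0.   ])]
jar [(179.7, 208.0, 0.58)] [(array([156., 197.,  35.,  19.]), 0.79)] [array([0.606, 0.372, 0.   ])]
mill [(452.2, 253.4, 0.91)] [(array([441., 245.,  33.,  23.]), 0.6)] [array([ 0.5  , -0.392,  0.   ])]
mug [(188.0, 249.4, 0.97)] [(array([164., 227.,  36.,  41.]), 0.74)] [array([0.491, 0.344, 0.   ])]
bear [(295.5, 146.8, 0.73)] [(array([285., 134.,  25.,  21.]), 0.66)] [array([0.787, 0.052, 0.   ])]
wrist [array([[ 0.318,  0.901,  0.295],
       [ 0.948, -0.302, -0.099],
       [ 0.   ,  0.311, -0.95 ]]), array([0.098, 0.547, 0.372])]
vise [] [] []
jaw [] [] []
crank_grip [] [] []
jar [] [] []
mill [] [] []
mug [] [] []
bear [] [] []
```

View pics/top0.png

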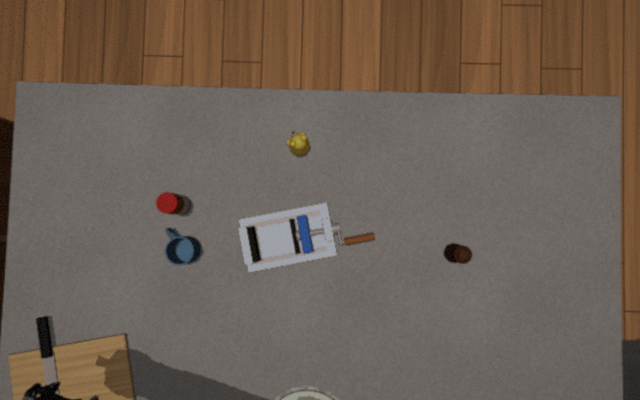

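View pics/side0.png

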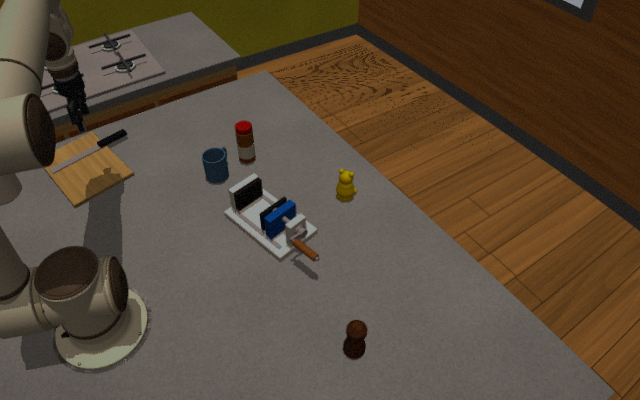

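View pics/wrist0.png

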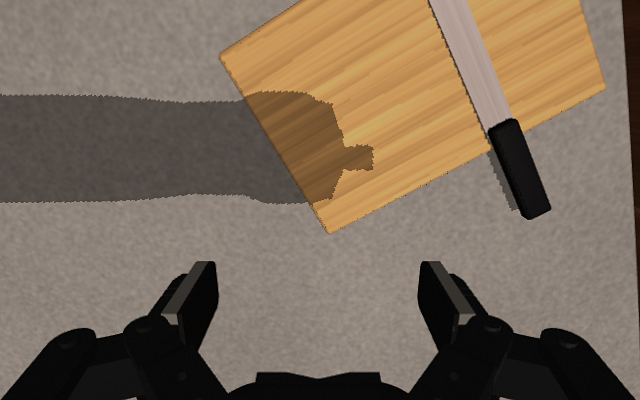

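Top view: board centred at about (288,237), fixed jaw on the left (253,243), blue jaw at (305,234), handle at (358,240), jar lid (170,203), mug (181,249), bear (298,144), mill (458,254). In the side view the same layout is confirmed, and the crank handle looks about level.

```bash
python3 - <<'E'
from h import *
o=bot.get_obs()
print(np.round(Ro.from_euler('xyz',o['tcp_rot'],degrees=True).as_matrix(),3))
w=bot.camera('wrist');print({k:np.round(w[k],3) for k in('fx','fy','cx','cy','k1','tool_from_camera')})
p=bot.camera('top')
im=p['frame'][195:285,225:385,::-1];cv2.imwrite('pics/topz.png',cv2.resize(im,None,fx=5,fy=5,interpolation=cv2.INTER_CUBIC))
s=bot.camera('side')
im=s['frame'][165:275,215:330,::-1];cv2.imwrite('pics/sidez.png',cv2.resize(im,None,fx=5,fy=5,interpolation=cv2.INTER_CUBIC))
for c in [(240,220),(327,204),(336,255),(248,271)]: print(np.round(onplane(p,*c,0.02),3))
E
```

```text
[[-0.     0.317  0.948]
 [-0.     0.948 -0.317]
 [-1.    -0.     0.   ]]
{'fx': np.float64(349.656), 'fy': np.float64(349.656), 'cx': np.float64(317.707), 'cy': np.float64(195.589), 'k1': np.float64(-0.016), 'tool_from_camera': array([[-0.001, -0.311,  0.95 , -0.123],
       [ 1.   , -0.001,  0.001, -0.001],
       [ 0.001,  0.95 ,  0.311, -0.081],
       [ 0.   ,  0.   ,  0.   ,  1.   ]])}
[0.576 0.199 0.02 ]
[ 0.627 -0.041  0.02 ]
[ 0.487 -0.069  0.02 ]
[0.437 0.172 0.02 ]
```

View pics/topz.png

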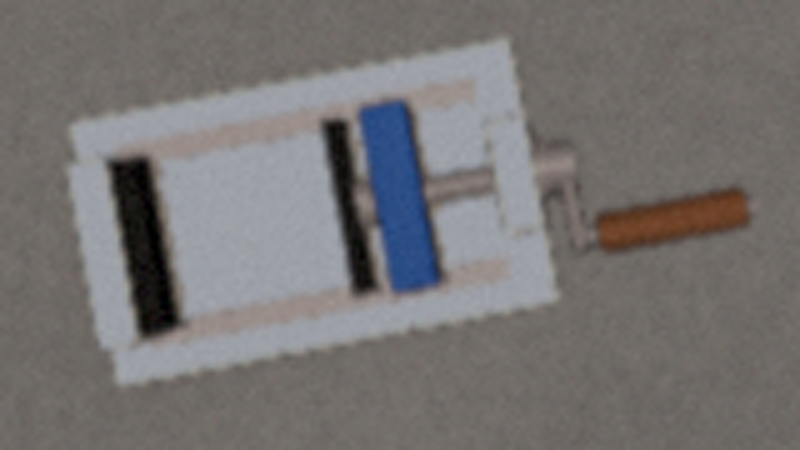

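View pics/sidez.png

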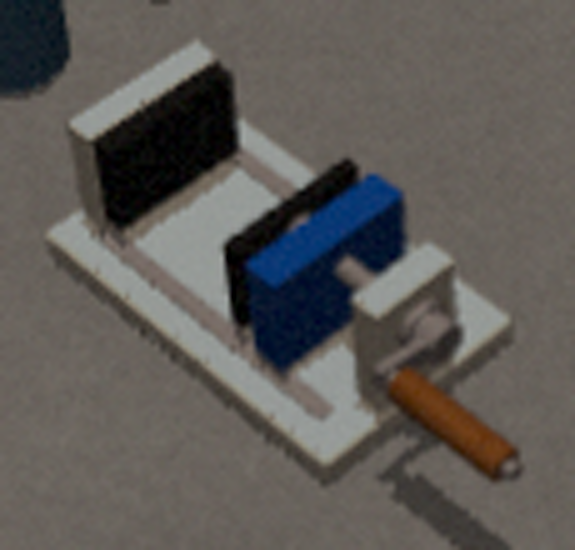

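```bash
cat >> h.py <<'E'
from scipy.optimize import least_squares
def b2w(b,X):
    c,s=np.cos(b[2]),np.sin(b[2]);return np.array([b[0]+c*X[0]-s*X[1],b[1]+s*X[0]+c*X[1],X[2]])
def w2b(b,X):
    c,s=np.cos(b[2]),np.sin(b[2]);x,y=X[0]-b[0],X[1]-b[1];return np.array([c*x+s*y,-s*x+c*y,X[2]])
E
python3 - <<'E'
from h import *
p=bot.camera('top');s=bot.camera('side')
zt=lambda u,v:((u+.5)/5+225-.5,(v+.5)/5+195-.5)
zs=lambda u,v:((u+.5)/5+215-.5,(v+.5)/5+165-.5)
C={(.075,.125):[(p,zt(70,122))],(.075,-.125):[(p,zt(508,40)),(s,zs(513,320))],(-.075,-.125):[(p,zt(558,298)),(s,zs(322,465))],(-.075,.125):[(p,zt(118,383)),(s,zs(47,236))]}
def f(b,cams=None):
    r=[]
    for k,L in C.items():
        for q,uv in L:
            if cams is None or q is cams: r+=list(np.array(proj(q,b2w(b,[*k,.02])))-uv)
    return np.array(r)
for cam in(None,p,s):
    R=least_squares(f,[.53,.066,.2],args=(cam,));b=R.x;print(b,np.degrees(b[2]),np.round(R.fun,1))
b=least_squares(f,[.53,.066,.2]).x
for a,c in(((597,230),(400,380)),((747,207),(505,468))):
    X=tri([(p,*zt(*a),None),(s,*zs(*c),None)]);print(X,w2b(b,X))
print('jaw top blue edge',w2b(b,onplane(p,*zt(362,105),.1)),w2b(b,onplane(p,*zt(392,291),.1)),'cushion',w2b(b,onplane(p,*zt(323,122),.1)),w2b(b,onplane(p,*zt(357,293),.1)))
print('fixed face',w2b(b,onplane(p,*zt(148,157),.1)),w2b(b,onplane(p,*zt(178,327),.1)))
E
```

```text
[0.53475932 0.06592793 0.21543594] 12.343570080211594 [-0.5 -0.8  0.7 -1.3 -0.  -0.1  0.9  0.6  0.1  0.5 -0.4  0.6 -1.4 -0.7]
[0.53407061 0.06635962 0.21584015] 12.366729782445933 [-0.7 -0.6  0.5 -1.1  0.7  0.8 -0.6  0.9]
[0.53596528 0.06515986 0.21036197] 12.052852906705809 [ 0.4  0.1  0.3  0.6 -0.8 -0.9]
[ 0.52982461 -0.08768894  0.08377919] [-0.03765982 -0.14901085  0.08377919]
[ 0.54429432 -0.16642868  0.0834521 ] [-0.04035706 -0.22902362  0.0834521 ]
jaw top blue edge [ 0.04914862 -0.03969917  0.1       ] [-0.04880807 -0.03718526  0.1       ] cushion [ 0.04423565 -0.0180449   0.1       ] [-0.04643108 -0.01910188  0.1       ]
fixed face [0.04338094 0.07507356 0.1       ] [-0.04634002  0.07559556  0.1       ]
```

Side and top agree: board at (0.535, 0.066), yaw 12.3°, jaw face at y≈-18 mm, handle on the -x side (a≈-78°). Now move to view the jar.

```bash
python3 -m handwheel '[[0,0,0,0,-0.003,0.05,-1],[0,0,0,0,-0.006,0.1,-1],[0,0,0,0,-0.009,0.15,-1],[0,0,0,0,-0.012,0.2,-1],[0,0,0,0,-0.015,0.25,-1],[0,0,0,0,-0.018,0.3,-1],[0,0,0,0,-0.02,0.34,-1],[0,0,0,0,-0.02,0.36,-1],[0,0,0,0,-0.02,0.36,-1],[0,0,0,0,-0.02,0.36,-1]]'
python3 - <<'E'
from h import *
o=bot.get_obs();print(o['ee_pos'],o['tcp_rot'])
w=bot.camera('wrist');save(w,'w1')
for t in('vise','jaw','jar','mug'):
    r=bot.tip_of(t,w)[:2]; b=bot.look_for(t,w)[:1]
    print(t,[(round(q['centre'][0]*640,1),round(q['centre'][1]*400,1),round(q['conf'],2)) for q in r],[(np.round(np.array(q['bbox'])*[640,400,640,400]),round(q['conf'],2)) for q in b],
         [np.round(onplane(w,q['centre'][0]*640,q['centre'][1]*400,0,o),3) for q in r])
E
```

```text
time: 3.75
ee_pos: [0.5087, 0.389, 0.2504]
tcp_rot: [-179.9, 90.0, 161.7]
wrist_force: [-1.0, 0.0, 0.0]
opening: 0.0856
[0.50865748 0.38898637 0.2504126 ] [-179.88398275   89.9812895   161.66586085]
vise [(73.5, 258.4, 0.74)] [(array([  0., 160., 186., 210.]), 0.67)] [array([0.53 , 0.072, 0.   ])]
jaw [] [(array([  0., 246.,  74., 125.]), 0.71)] []
jar [(331.6, 251.5, 0.81)] [(array([304., 230.,  67., 125.]), 0.76)] [array([0.619, 0.369, 0.   ])]
mug [] [(array([221., 120., 112., 104.]), 0.89)] []
```

View pics/w1.png

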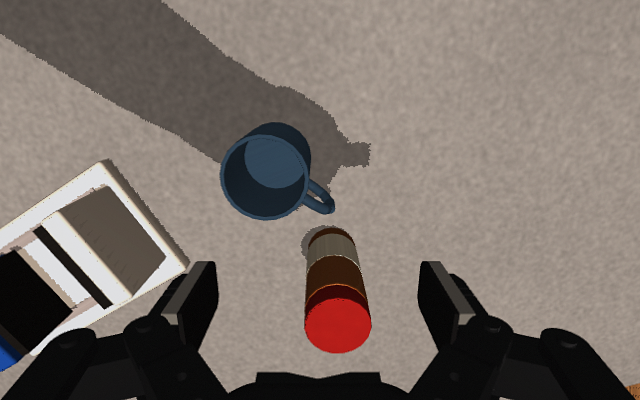

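Jar's red lid centre at (338,325), foot near (330,245); mug at (267,172) with its handle at (325,203) pointing towards the jar; fixed jaw at (90,250).

```bash
python3 - <<'E'
from h import *
o=bot.get_obs();w=bot.camera('wrist');f=w['frame'].astype(int)
m=((f[:,:,0]>120)&(f[:,:,1]<60)&(f[:,:,2]<60)).astype(np.uint8)
c=max(cv2.findContours(m,0,2)[0],key=cv2.contourArea)
e=cv2.fitEllipse(c);print(e)
J=onplane(w,*e[0],.14,o);print('lid',J)
t=bot.camera('top');f=t['frame'].astype(int)
m=((f[:,:,0]>120)&(f[:,:,1]<60)&(f[:,:,2]<60)).astype(np.uint8)
c=max(cv2.findContours(m,0,2)[0],key=cv2.contourArea);M=cv2.moments(c);print('top',onplane(t,M['m10']/M['m00'],M['m01']/M['m00'],.14))
Rw=Ro.from_euler('xyz',o['tcp_rot'],degrees=True).as_matrix()
print('tool shift',Rw.T@(np.array([J[0],J[1],.115])-o['ee_pos']));print(Rw.round(3))
E
```

```text
((337.9136657714844, 324.3042297363281), (54.15005111694336, 65.20513916015625), 87.33264923095703)
lid [0.61301457 0.37052997 0.14      ]
top [0.61488787 0.36896849 0.14      ]
tool shift [0.13536767 0.01574851 0.10409089]
[[ 0.     0.317  0.948]
 [ 0.     0.948 -0.317]
 [-1.     0.     0.   ]]
```

```bash
python3 -m handwheel '[[0,0,0,0.02,0.008,0.05,-1],[0,0,0,0.04,0.016,0.1,-1],[0,0,0,0.05,0.016,0.105,-1],[0,0,0,0.08,0.016,0.105,-1],[0,0,0,0.11,0.016,0.105,-1],[0,0,0,0.138,0.016,0.105,-1],[0,0,0,0.138,0.016,0.105,-1],[0,0,0,0.138,0.016,0.105,-1]]'
python3 - <<'E'
from h import *
w=bot.camera('wrist');save(w,'w2')
E
```

```text
time: 5.3
ee_pos: [0.6142, 0.3707, 0.1141]
tcp_rot: [51.6, 89.9, 33.2]
wrist_force: [0.4, -0.1, 1.3]
opening: 0.0854
```

View pics/w2.png

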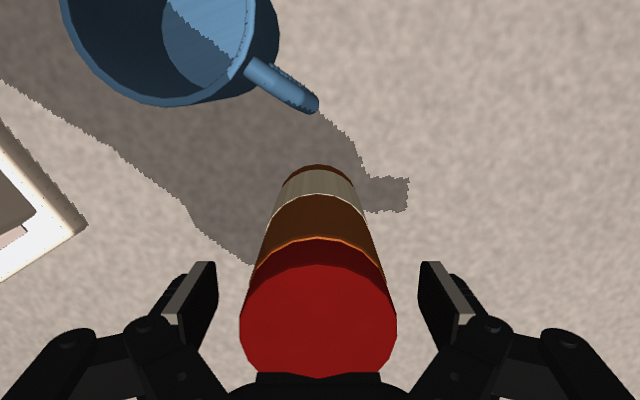

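Jar sits centred between the fingers (column 318). Grip.

```bash
python3 -m handwheel '[[0,0,0,0,0,0,1],[0,0,0,0,0,0,1],[0,0,0,0,0,0,1],[0,0,0,0,0,0,1],[0,0,0,0,0,0,1],[0,0,0,0,0,0,1]]' 40
```

```text
time: 6.1
ee_pos: [0.6146, 0.3705, 0.1136]
tcp_rot: [47.1, 89.9, 28.6]
wrist_force: [-0.6, -0.5, 7.4]
opening: 0.0547
```

```bash
python3 -m handwheel '[[0,0,0,-0.02,0,0,1],[0,0,0,-0.05,0,0,1],[0,0,0,-0.08,0,-0.01,1],[0,0,0,-0.11,0,-0.02,1],[0,0,0,-0.135,0,-0.02,1],[0,0,0,-0.135,0,-0.02,1]]'
python3 - <<'E'
from h import *
o=bot.get_obs();Rw=Ro.from_euler('xyz',o['tcp_rot'],degrees=True).as_matrix()
print(o['ee_pos'],o['opening']);print(Rw.round(3))
b=[.5346,.0660,np.radians(12.3)]
X=b2w(b,[0,.05,.24]);print(X,Rw.T@(X-o['ee_pos']))
by=b2w(b,[0,1,0])-b2w(b,[0,0,0]);print('angle', np.degrees(np.arctan2(by[1],by[0])-np.arctan2(Rw[1,1],Rw[0,1])))
w=bot.camera('wrist');save(w,'w3')
E
```

```text
time: 6.85
ee_pos: [0.5957, 0.377, 0.2489]
tcp_rot: [50.7, 89.8, 32.2]
wrist_force: [1.0, 0.5, -3.2]
opening: 0.055
[0.59565617 0.37702171 0.24890363] 0.05499838545054852
[[ 0.002  0.317  0.948]
 [ 0.002  0.948 -0.317]
 [-1.     0.002  0.002]]
[0.52394848 0.11485228 0.24      ] [ 0.00832264 -0.27139747  0.0151072 ]
angle 30.78669807736856
```

View pics/w3.png

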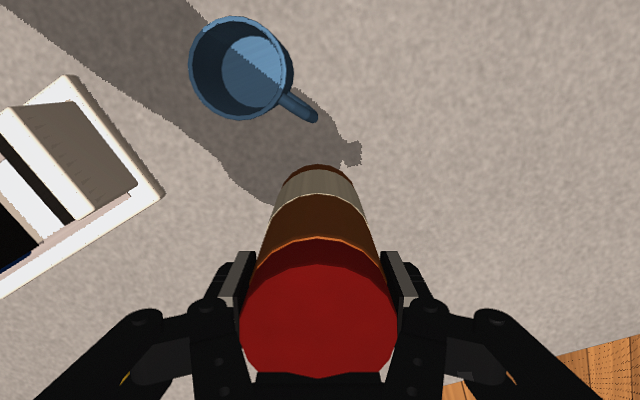

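```bash
python3 -m handwheel '[[-4,0,0,0,-0.035,0.002,1],[-9,0,0,0,-0.08,0.005,1],[-14,0,0,0,-0.125,0.007,1],[-19,0,0,0,-0.17,0.009,1],[-24,0,0,0,-0.215,0.012,1],[-29,0,0,0,-0.25,0.014,1],[-30.8,0,0,0,-0.271,0.015,1],[-30.8,0,0,0,-0.271,0.015,1],[-30.8,0,0,0,-0.271,0.015,1]]'
python3 - <<'E'
from h import *
o=bot.get_obs();Rw=Ro.from_euler('xyz',o['tcp_rot'],degrees=True).as_matrix()
print(o['ee_pos'],o['q'].round(1),Rw.round(3))
for n in('wrist','top'):
    w=bot.camera(n);save(w,n+'4')
    b=[.5346,.0660,np.radians(12.3)]
    print(n,[np.round(proj(w,b2w(b,q),o)).tolist() for q in((0.,0,.02),(.075,.125,.02),(-.075,.125,.02),(-.075,-.125,.02),(.05,-.018,.1),(-.05,-.018,.1))])
E
```

```text
time: 8.02
ee_pos: [0.5234, 0.1151, 0.2461]
tcp_rot: [169.0, 89.9, -178.8]
wrist_force: [-0.2, 0.4, -3.0]
opening: 0.0548
[0.5233594  0.11513872 0.24610099] [12.4  3.   7.5 94.6  0.   0.1] [[-0.001 -0.212  0.977]
 [-0.     0.977  0.212]
 [-1.     0.    -0.001]]
wrist [[268.0, 165.0], [386.0, 232.0], [395.0, 88.0], [134.0, 89.0], [237.0, 244.0], [227.0, 125.0]]
top [[287.0, 236.0], [238.0, 218.0], [248.0, 272.0], [337.0, 255.0], [289.0, 217.0], [296.0, 255.0]]
```

View pics/wrist4.png

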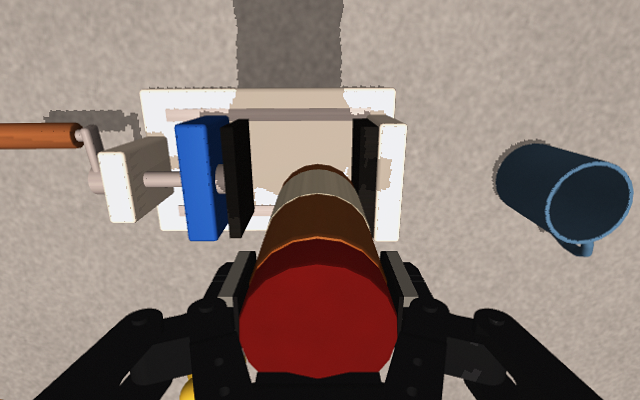

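```bash
python3 - <<'E'
from h import *
o=bot.get_obs();w=bot.camera('wrist');b=[.5346,.0660,np.radians(12.3)]
im=cv2.resize(w['frame'][75:255,90:420,::-1],None,fx=2.4,fy=2.4,interpolation=cv2.INTER_CUBIC).copy()
def L(pts,col):
    q=[tuple(int(round((a+.5-m)*2.4)) for a,m in zip(proj(w,b2w(b,P),o),(90,75))) for P in pts]
    for i in range(len(q)-1): cv2.line(im,q[i],q[i+1],col,1)
r=lambda x,y,z:[(x,y,z),(x,-y,z),(-x,-y,z),(-x,y,z),(x,y,z)]
L(r(.075,.125,.02),(0,0,255))
for y in(-.0185,): L([(-.047,y,.02),(-.047,y,.1),(.047,y,.1),(.047,y,.02)],(0,255,0))
for y in(.082,.09): L([(-.047,y,.02),(-.047,y,.1),(.047,y,.1),(.047,y,.02)],(255,255,0))
L([(-.03,-.123,.105),(-.03,-.101,.105),(.03,-.101,.105),(.03,-.123,.105),(-.03,-.123,.105)],(255,0,255))
cv2.imwrite('pics/w4o.png',im)
E
```

```text
(no output)
```

View pics/w4o.png

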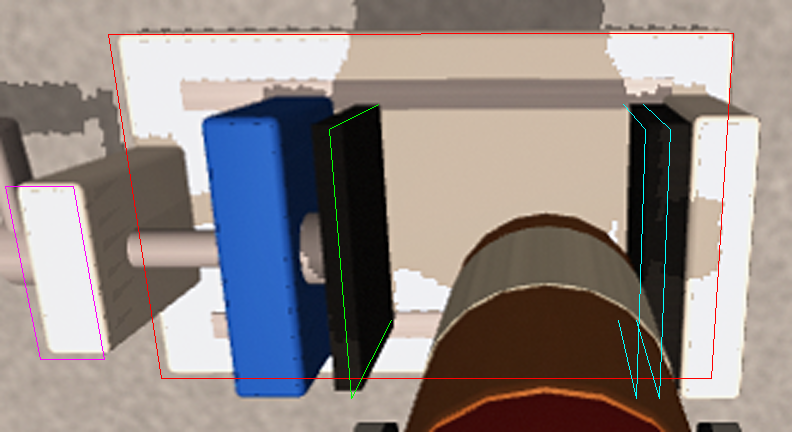

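Overlay shows my board estimate fits within ~2 mm (cushion at about y=-18, fixed face ~83 mm, lid over the gap). Lowering.

```bash
python3 -m handwheel '[[0,0,0,0.03,0.001,0,1],[0,0,0,0.07,0.001,0,1],[0,0,0,0.095,0.001,0,1],[0,0,0,0.105,0.001,0,1],[0,0,0,0.109,0.001,0,1],[0,0,0,0.109,0.001,0,1]]'
```

```text
time: 8.93
ee_pos: [0.5236, 0.1161, 0.1391]
tcp_rot: [1.5, 89.9, 13.8]
wrist_force: [-0.3, 0.0, -2.2]
opening: 0.0544
```

```bash
python3 -m handwheel '[[0,0,0,0.002,0,0,1],[0,0,0,0.003,0,0,1],[0,0,0,0.004,0,0,1],[0,0,0,0.004,0,0,1]]'
```

```text
time: 9.43
ee_pos: [0.5232, 0.1158, 0.1343]
tcp_rot: [-152.5, 90.0, -140.2]
wrist_force: [0.0, 0.0, -3.0]
opening: 0.0544
```

```bash
python3 -m handwheel '[[0,0,0,0.001,0,0,1],[0,0,0,0.0015,0,0,1],[0,0,0,0.0015,0,0,1]]'
```

```text
time: 9.8
ee_pos: [0.5235, 0.1159, 0.1336]
tcp_rot: [-3.5, 89.9, 8.8]
wrist_force: [-0.9, -0.1, 5.2]
opening: 0.055
```

Contact felt. Release and look.

```bash
python3 -m handwheel '[[0,0,0,0,0,0,0],[0,0,0,0,0,0,-1],[0,0,0,0,0,0,-1],[0,0,0,0,0,0,-1],[0,0,0,-0.03,0,0,-1],[0,0,0,-0.08,0,0,-1],[0,0,0,-0.12,0,0,-1],[0,0,0,-0.12,0,0,-1]]'
python3 - <<'E'
from h import *
o=bot.get_obs();w=bot.camera('wrist');save(w,'w5')
f=w['frame'].astype(int)
m=((f[:,:,0]>120)&(f[:,:,1]<60)&(f[:,:,2]<60)).astype(np.uint8)
c=max(cv2.findContours(m,0,2)[0],key=cv2.contourArea)
e=cv2.fitEllipse(c);J=onplane(w,*e[0],.16,o);print(e,J,w2b([.533,.0682,np.radians(12.3)],J))
t=bot.camera('top');save(t,'t5')
E
```

```text
time: 10.8
ee_pos: [0.5243, 0.1161, 0.256]
tcp_rot: [0.4, 89.7, 12.7]
wrist_force: [-0.1, 0.5, -0.1]
opening: 0.0853Traceback (most recent call last):
  File "<stdin>", line 6, in <module>
cv2.error: OpenCV(4.12.0) /io/opencv/modules/imgproc/src/shapedescr.cpp:361: error: (-201:Incorrect size of input array) There should be at least 5 points to fit the ellipse in function 'fitEllipseNoDirect'
```

View pics/w5.png

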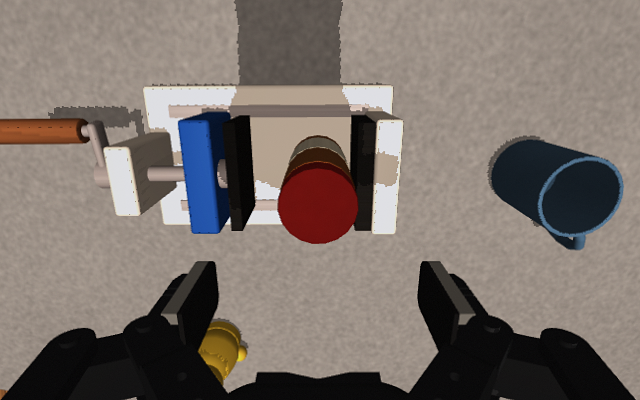

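Jar stands upright, lid at (318,203), between cushion (240,170) and fixed jaw (365,170). Now over to the crank, turned so the fingers straddle the handle.

```bash
python3 -m handwheel '[[-8,0,0,0,-0.02,-0.004,-1],[-18,0,0,0,-0.05,-0.008,-1],[-28,0,0,0,-0.08,-0.013,-1],[-38,0,0,0,-0.11,-0.018,-1],[-48,0,0,0,-0.14,-0.023,-1],[-58,0,0,0,-0.17,-0.028,-1],[-68,0,0,0,-0.2,-0.033,-1],[-78,0,0,0,-0.23,-0.038,-1],[-86,0,0,0.02,-0.246,-0.042,-1],[-90,0,0,0.03,-0.249,-0.042,-1],[-90,0,0,0.03,-0.249,-0.042,-1]]'
python3 - <<'E'
from h import *
o=bot.get_obs();w=bot.camera('wrist');save(w,'w6')
print(o['q'].round(1),Ro.from_euler('xyz',o['tcp_rot'],degrees=True).as_matrix().round(3))
b=[.533,.0682,np.radians(12.3)];print(w2b(b,o['ee_pos']))
r=bot.tip_of('crank_grip',w);print(r)
for q in r[:1]:
  for z in(.07,.0835,.095): print(w2b(b,onplane(w,q['centre'][0]*640,q['centre'][1]*400,z,o)))
E
```

```text
time: 12.22
ee_pos: [0.5345, -0.1365, 0.2205]
tcp_rot: [62.8, 89.8, 165.0]
wrist_force: [0.7, 0.5, 0.7]
opening: 0.0856
[ -14.3    4.9    6.7   92.     0.  -116.6] [[-0.003 -0.977 -0.212]
 [ 0.001 -0.212  0.977]
 [-1.     0.003  0.002]]
[-0.04212972 -0.20028621  0.22053061]
[{'centre': [0.4902, 0.4958], 'conf': 0.94}]
[-0.04004405 -0.18769405  0.07      ]
[-0.04018117 -0.19227859  0.0835    ]
[-0.04029798 -0.19618393  0.095     ]
```

View pics/w6.png

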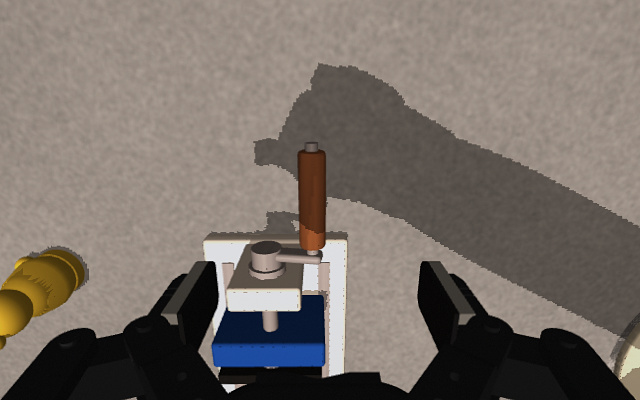

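Handle at (312,200), pin hub at (266,250), arm nearly level; fingers will straddle it. One lateral view to pin down the handle's height.

```bash
python3 -m handwheel '[[0,0,0,0.02,0.04,0,-1],[0,0,0,0.05,0.09,0,-1],[0,0,0,0.06,0.11,0,-1],[0,0,0,0.06,0.11,0,-1],[0,0,0,0.06,0.11,0,-1]]'
python3 - <<'E'
from h import *
o=bot.get_obs();w=bot.camera('wrist');save(w,'w7')
print(o['ee_pos'],o['tcp_rot'])
r=bot.tip_of('crank_grip',w);print(r)
E
```

```text
time: 12.95
ee_pos: [0.4289, -0.1597, 0.1638]
tcp_rot: [-117.5, 89.9, -15.2]
wrist_force: [0.2, -0.9, 0.2]
opening: 0.0854
[ 0.42888661 -0.15974227  0.16380585] [-117.52866137   89.89094634  -15.23791859]
[{'centre': [0.2219, 0.5707], 'conf': 0.62}]
```

View pics/w7.png

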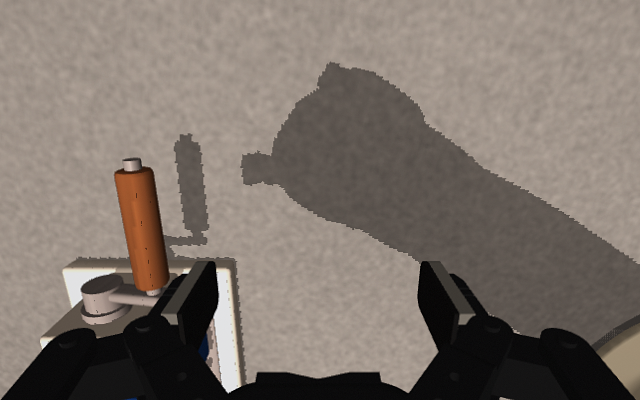

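```bash
python3 - <<'E'
from h import *
w=bot.camera('wrist')
import cv2
from scipy.optimize import least_squares
o6=dict(ee_pos=[.5345,-.1365,.2205],tcp_rot=[62.8,89.8,165.0]);o7=dict(ee_pos=[0.42888661,-0.15974227,0.16380585],tcp_rot=[-117.52866137,89.89094634,-15.23791859])
obs=[(o6,'h',-.229,(312.5,151)),(o6,'h',-.149,(312,248)),(o6,(.075,-.125,.02),None,(204,235)),(o6,(-.075,-.125,.02),None,(348,234)),
(o6,(.03,-.123,.105),None,(228,290)),(o6,(-.03,-.123,.105),None,(300,290)),
(o7,'h',-.229,(135.5,172)),(o7,'h',-.149,(151,290)),(o7,(.075,-.125,.02),None,(64,261)),(o7,(-.075,-.125,.02),None,(236,260))]
def f(p):
    b=p[:3];r=[]
    for o,k,y,uv in obs:
        P=(.04*np.sin(p[3]),y,.075+.04*np.cos(p[3])) if k=='h' else k
        X=b2w(b,P)+ (np.array([p[4],p[5],p[6]]) if o is o7 else 0)
        r+=list((np.array(proj(w,X,o))-uv))
    return np.r_[r,p[4:]*1000]
for a0 in(-1.2,-1.9):
    R=least_squares(f,[.533,.068,.2147,a0,0,0,0],loss='soft_l1');print(R.x.round(4),np.degrees(R.x[2:4]),R.cost);print(R.fun.round(1).reshape(-1)[:20])
# direct triangulation of ends
for i in(0,1): X=tri([(w,*obs[i][3],o6),(w,*obs[6+i][3],o7)]);print(X,w2b(R.x[:3],X))
E
```

```text
[ 5.3640e-01  6.5200e-02  1.8440e-01 -1.1604e+00 -3.4000e-03 -2.0000e-04
 -1.4000e-03] [ 10.56792505 -66.48614146] 30.84472709326669
[ 1.7 -0.1 -0.2  1.6 -1.9  1.   1.9  5.6 -2.  -4.5  2.4 -2.6 -0.8 -1.1
  0.3 -0.5  0.1  2.3 -0.4  8.5]
[ 5.3640e-01  6.5200e-02  1.8440e-01 -1.1604e+00 -3.4000e-03 -2.0000e-04
 -1.4000e-03] [ 10.56792575 -66.48614208] 30.844727093260907
[ 1.7 -0.1 -0.2  1.6 -1.9  1.   1.9  5.6 -2.  -4.5  2.4 -2.6 -0.8 -1.1
  0.3 -0.5  0.1  2.3 -0.4  8.5]
[ 0.54307804 -0.16353328  0.08025631] [-0.0354187  -0.22610341  0.08025631]
[ 0.52676539 -0.08511452  0.08446747] [-0.03707257 -0.14602302  0.08446747]
```

```bash
python3 - <<'E'
from h import *
w=bot.camera('wrist')
z=cv2.resize(w['frame'][150:330,40:260,::-1],None,fx=3.5,fy=3.3,interpolation=cv2.INTER_CUBIC);cv2.imwrite('pics/w7z.png',z)
o6=dict(ee_pos=[.5345,-.1365,.2205],tcp_rot=[62.8,89.8,165.0]);o7=dict(ee_pos=[0.42888661,-0.15974227,0.16380585],tcp_rot=[-117.52866137,89.89094634,-15.23791859])
for zb in(0,.004):
  obs=[(o6,'h',-.229,(312.5,151)),(o6,'h',-.149,(312,248)),(o6,(.075,-.125,zb),None,(204,235)),(o6,(-.075,-.125,zb),None,(348,234)),
  (o6,(.03,-.123,.105),None,(228,290)),(o6,(-.03,-.123,.105),None,(300,290)),
  (o7,'h',-.229,(135.5,172)),(o7,'h',-.149,(151,290)),(o7,(.075,-.125,zb),None,(64,261)),(o7,(-.075,-.125,zb),None,(236,260))]
  def f(p):
    b=p[:3];r=[]
    for o,k,y,uv in obs:
        P=(.04*np.sin(p[3]),y,.075+.04*np.cos(p[3])) if k=='h' else k
        X=b2w(b,P)+ (np.array([p[4],p[5],p[6]]) if o is o7 else 0)
        r+=list((np.array(proj(w,X,o))-uv))
    return np.r_[r,p[4:]*1000]
  R=least_squares(f,[.533,.068,.2147,-1.3,0,0,0],loss='soft_l1');print(R.x.round(4),np.degrees(R.x[2:4]),R.cost);print(R.fun.round(1).reshape(-1)[:20])
E
```

```text
[ 5.3410e-01  6.8500e-02  2.0900e-01 -1.3816e+00 -4.0000e-04  3.0000e-04
  1.5000e-03] [ 11.97739503 -79.15926435] 22.593646404807174
[-0.   1.2  0.7 -0.1  3.  -2.3 -1.1 -1.  -3.3  0.3  0.6  0.5 -2.8  0.8
  0.9 -1.8  9.2 -1.7 -1.   0.6]
[ 5.3390e-01  6.8000e-02  2.0920e-01 -1.3481e+00 -6.0000e-04  2.0000e-04
  7.0000e-04] [ 11.98454797 -77.24115052] 17.484737001108655
[-0.1  0.9  0.6  0.1  2.1 -1.1 -0.6  0.2 -3.1 -0.2  0.9  0.  -3.   0.2
  0.8 -2.   7.4 -0.5 -1.3  1.8]
```

View pics/w7z.png

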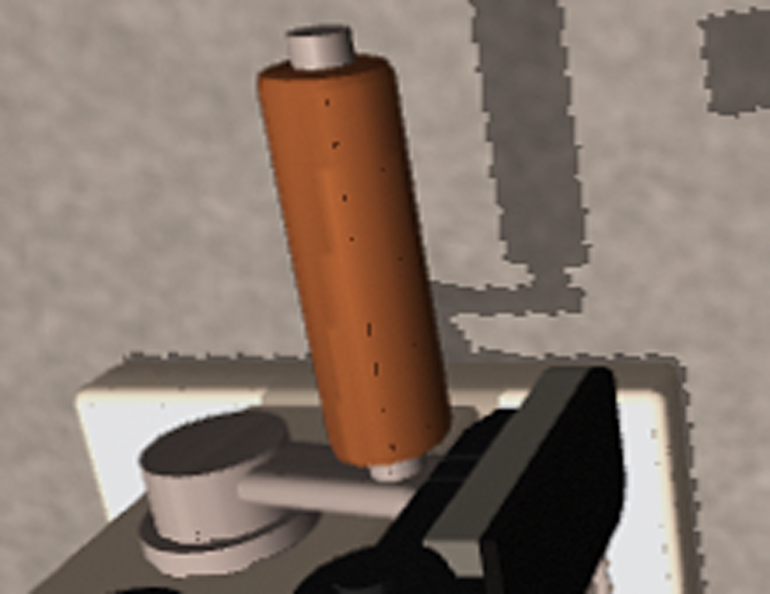

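```bash
python3 - <<'E'
from h import *
o=bot.get_obs();Rw=Ro.from_euler('xyz',o['tcp_rot'],degrees=True).as_matrix()
b=[.534,.068,np.radians(12.1)];X=b2w(b,[-.0391,-.196,.0833]);print(X,Rw.T@(X-o['ee_pos']),w2b(b,o['ee_pos']),Rw.round(4))
print(np.degrees(np.arctan2(Rw[1,2],Rw[0,2]))-90)
E
```

```text
[ 0.53685391 -0.1318416   0.0833    ] [ 0.07988415 -0.11162077  0.00412298] [-0.15073637 -0.20055904  0.16313863] [[ 5.000e-04 -9.769e-01 -2.136e-01]
 [-1.000e-04 -2.136e-01  9.769e-01]
 [-1.000e+00 -4.000e-04 -2.000e-04]]
12.333431758568253
```

```bash
python3 -m handwheel '[[0,0,0,0,-0.04,0.002,-1],[0,0,0,0,-0.09,0.004,-1],[0,0,0,0,-0.1116,0.004,-1],[0,0,0,0.03,-0.1116,0.004,-1],[0,0,0,0.065,-0.1116,0.004,-1],[0,0,0,0.08,-0.1116,0.004,-1],[0,0,0,0.08,-0.1116,0.004,-1],[0,0,0,0.08,-0.1116,0.004,-1]]'
python3 - <<'E'
from h import *
w=bot.camera('wrist');save(w,'w8')
E
```

```text
time: 14.15
ee_pos: [0.5367, -0.1323, 0.0842]
tcp_rot: [-116.2, 89.9, -13.9]
wrist_force: [0.0, 0.2, 0.1]
opening: 0.0854
```

View pics/w8.png

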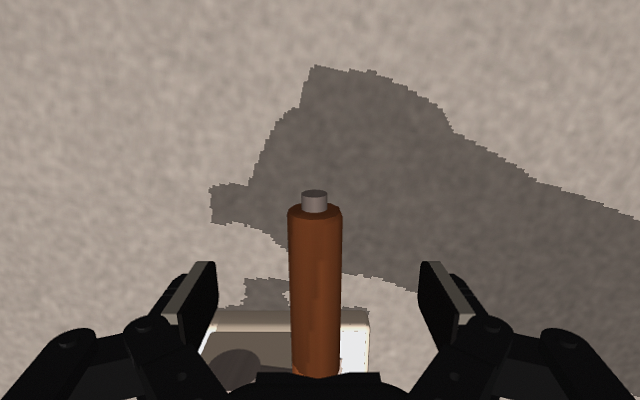

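```bash
python3 - <<'E'
from h import *
o=bot.get_obs();w=bot.camera('wrist');b=[.534,.068,np.radians(12.1)]
for a in(-72,-78,-84):
    A=np.radians(a)
    for y in(-.229,-.235):
        for dx in(-.011,0,.011):
            print(a,y,dx,np.round(proj(w,b2w(b,[.04*np.sin(A)+dx,y,.075+.04*np.cos(A)]),o),1))
E
python3 -m handwheel '[[0,0,0,0,0,0,1],[0,0,0,0,0,0,1],[0,0,0,0,0,0,1],[0,0,0,0,0,0,1],[0,0,0,0,0,0,1],[0,0,0,0,0,0,1],[0,0,0,0,0,0,1]]' 40
```

```text
-72 -0.229 -0.011 [342.1 216.3]
-72 -0.229 0 [312.3 216.2]
-72 -0.229 0.011 [282.4 216.1]
-72 -0.235 -0.011 [342.5 200.9]
-72 -0.235 0 [312.2 200.8]
-72 -0.235 0.011 [281.9 200.7]
-78 -0.229 -0.011 [344.3 212.4]
-78 -0.229 0 [315.3 212.3]
-78 -0.229 0.011 [286.3 212.2]
-78 -0.235 -0.011 [344.7 197.4]
-78 -0.235 0 [315.3 197.3]
-78 -0.235 0.011 [285.9 197.2]
-84 -0.229 -0.011 [345.3 208.6]
-84 -0.229 0 [317.1 208.6]
-84 -0.229 0.011 [288.9 208.5]
-84 -0.235 -0.011 [345.7 194. ]
-84 -0.235 0 [317.1 193.9]
-84 -0.235 0.011 [288.6 193.8]
time: 15.12
ee_pos: [0.5373, -0.1319, 0.0832]
tcp_rot: [-93.8, 89.8, 8.5]
wrist_force: [6.8, 1.5, -1.8]
opening: 0.021
```

Grip on the handle (opening 21 mm). Short trial turn to learn how the arc fits.

```bash
cat > arc.py <<'E'
import numpy as np,sys
a0,a1,st=map(float,sys.argv[1:4]);r=40.
A0=np.radians(a0)
for a in np.arange(a0+st,a1+1e-6,st):
    A=np.radians(a);print(f"{a:.0f}: x {-(r*(np.cos(A)-np.cos(A0))):.1f}  y {-(r*(np.sin(A)-np.sin(A0))):.1f}")
E
python3 arc.py -79 -39 8
```

```text
-71: x -5.4  y -1.4
-63: x -10.5  y -3.6
-55: x -15.3  y -6.5
-47: x -19.6  y -10.0
-39: x -23.5  y -14.1
```

```bash
python3 -m handwheel '[[0,0,0,-0.0054,-0.0014,0,1],[0,0,0,-0.0105,-0.0036,0,1],[0,0,0,-0.0153,-0.0065,0,1],[0,0,0,-0.0196,-0.0100,0,1],[0,0,0,-0.0235,-0.0141,0,1]]'
python3 arc.py -79 81 8 | tail -15
```

```text
time: 15.75
ee_pos: [0.5491, -0.1293, 0.1061]
tcp_rot: [84.9, 89.9, -172.8]
wrist_force: [-4.1, -2.6, -6.5]
opening: 0.0208
-31: x -26.7  y -18.7
-23: x -29.2  y -23.6
-15: x -31.0  y -28.9
-7: x -32.1  y -34.4
1: x -32.4  y -40.0
9: x -31.9  y -45.5
17: x -30.6  y -51.0
25: x -28.6  y -56.2
33: x -25.9  y -61.1
41: x -22.6  y -65.5
49: x -18.6  y -69.5
57: x -14.2  y -72.8
65: x -9.3  y -75.5
73: x -4.1  y -77.5
81: x 1.4  y -78.8
```

Tangential ≈7.6 N, radial ≈2 N: the arc fits. Continue.

```bash
python3 arc.py -39 161 10
```

```text
-29: x -3.9  y -5.8
-19: x -6.7  y -12.2
-9: x -8.4  y -18.9
1: x -8.9  y -25.9
11: x -8.2  y -32.8
21: x -6.3  y -39.5
31: x -3.2  y -45.8
41: x 0.9  y -51.4
51: x 5.9  y -56.3
61: x 11.7  y -60.2
71: x 18.1  y -63.0
81: x 24.8  y -64.7
91: x 31.8  y -65.2
101: x 38.7  y -64.4
111: x 45.4  y -62.5
121: x 51.7  y -59.5
131: x 57.3  y -55.4
141: x 62.2  y -50.3
151: x 66.1  y -44.6
161: x 68.9  y -38.2
```

```bash
cat > fr.py <<'E'
from h import *
import sys
a=np.radians(float(sys.argv[1]));o=bot.get_obs();F=o['wrist_force'];q=np.radians(12.1)
fx=F[0]*np.cos(q)+F[1]*np.sin(q);fy=-F[0]*np.sin(q)+F[1]*np.cos(q)
p=w2b([.534,.068,q],o['ee_pos'])
print('tang',round(fx*np.cos(a)-F[2]*np.sin(a),2),'rad',round(fx*np.sin(a)+F[2]*np.cos(a),2),'axial',round(fy,2),'pos',p.round(4),'angle',round(np.degrees(np.arctan2(p[0],p[2]-.075)),1),'t',o['time'])
E
python3 -m handwheel '[[0,0,0,-0.0039,-0.0058,0,1],[0,0,0,-0.0067,-0.0122,0,1],[0,0,0,-0.0084,-0.0189,0,1],[0,0,0,-0.0089,-0.0259,0,1],[0,0,0,-0.0082,-0.0328,0,1],[0,0,0,-0.0063,-0.0395,0,1],[0,0,0,-0.0032,-0.0458,0,1],[0,0,0,0.0009,-0.0514,0,1]]'; python3 fr.py 41
python3 arc.py 41 241 10
```

```text
time: 16.75
ee_pos: [0.6008, -0.1182, 0.1079]
tcp_rot: [-111.8, 89.8, -9.5]
wrist_force: [-5.7, -1.0, 5.1]
opening: 0.0206
tang -7.72 rad 0.08 axial 0.19 pos [ 0.0263 -0.1961  0.1079] angle 38.7 t 16.75
51: x 5.0  y -4.8
61: x 10.8  y -8.7
71: x 17.2  y -11.6
81: x 23.9  y -13.3
91: x 30.9  y -13.8
101: x 37.8  y -13.0
111: x 44.5  y -11.1
121: x 50.8  y -8.0
131: x 56.4  y -3.9
141: x 61.3  y 1.1
151: x 65.2  y 6.8
161: x 68.0  y 13.2
171: x 69.7  y 20.0
181: x 70.2  y 26.9
191: x 69.5  y 33.9
201: x 67.5  y 40.6
211: x 64.5  y 46.8
221: x 60.4  y 52.5
231: x 55.4  y 57.3
241: x 49.6  y 61.2
```

Excellent fit. Go on to 161°.

```bash

python3 -m handwheel '[[0,0,0,0.0050,-0.0048,0,1],[0,0,0,0.0108,-0.0087,0,1],[0,0,0,0.0172,-0.0116,0,1],[0,0,0,0.0239,-0.0133,0,1],[0,0,0,0.0309,-0.0138,0,1],[0,0,0,0.0378,-0.0130,0,1],[0,0,0,0.0445,-0.0111,0,1],[0,0,0,0.0508,-0.0080,0,1],[0,0,0,0.0564,-0.0039,0,1],[0,0,0,0.0613,0.0011,0,1]]'; python3 fr.py 141
python3 arc.py 141 321 10
```

```text
time: 18.0
ee_pos: [0.6023, -0.1179, 0.0473]
tcp_rot: [-97.7, 89.5, 4.7]
wrist_force: [7.2, 2.1, 3.5]
opening: 0.0208
tang -7.97 rad 1.99 axial 0.59 pos [ 0.0278 -0.1961  0.0473] angle 134.9 t 18.0
151: x 3.9  y 5.8
161: x 6.7  y 12.2
171: x 8.4  y 18.9
181: x 8.9  y 25.9
191: x 8.2  y 32.8
201: x 6.3  y 39.5
211: x 3.2  y 45.8
221: x -0.9  y 51.4
231: x -5.9  y 56.3
241: x -11.7  y 60.2
251: x -18.1  y 63.0
261: x -24.8  y 64.7
271: x -31.8  y 65.2
281: x -38.7  y 64.4
291: x -45.4  y 62.5
301: x -51.7  y 59.5
311: x -57.3  y 55.4
321: x -62.2  y 50.3
```

```bash

python3 -m handwheel '[[0,0,0,0.0039,0.0058,0,1],[0,0,0,0.0067,0.0122,0,1],[0,0,0,0.0084,0.0189,0,1],[0,0,0,0.0089,0.0259,0,1],[0,0,0,0.0082,0.0328,0,1],[0,0,0,0.0063,0.0395,0,1],[0,0,0,0.0032,0.0458,0,1],[0,0,0,-0.0009,0.0514,0,1]]'; python3 fr.py 221
python3 arc.py 221 401 10
```

```text
time: 19.0
ee_pos: [0.5508, -0.129, 0.0467]
tcp_rot: [-95.9, 89.7, 6.4]
wrist_force: [7.6, 0.6, -5.6]
opening: 0.0208
tang -9.37 rad -0.73 axial -1.01 pos [-0.0249 -0.1962  0.0467] angle -138.8 t 19.0
231: x -5.0  y 4.8
241: x -10.8  y 8.7
251: x -17.2  y 11.6
261: x -23.9  y 13.3
271: x -30.9  y 13.8
281: x -37.8  y 13.0
291: x -44.5  y 11.1
301: x -50.8  y 8.0
311: x -56.4  y 3.9
321: x -61.3  y -1.1
331: x -65.2  y -6.8
341: x -68.0  y -13.2
351: x -69.7  y -20.0
361: x -70.2  y -26.9
371: x -69.5  y -33.9
381: x -67.5  y -40.6
391: x -64.5  y -46.8
401: x -60.4  y -52.5
```

```bash

python3 -m handwheel '[[0,0,0,-0.0050,0.0048,0,1],[0,0,0,-0.0108,0.0087,0,1],[0,0,0,-0.0172,0.0116,0,1],[0,0,0,-0.0239,0.0133,0,1],[0,0,0,-0.0309,0.0138,0,1],[0,0,0,-0.0378,0.0130,0,1],[0,0,0,-0.0445,0.0111,0,1],[0,0,0,-0.0508,0.0080,0,1],[0,0,0,-0.0564,0.0039,0,1],[0,0,0,-0.0613,-0.0011,0,1]]'; python3 fr.py 321
python3 - <<'E'
from h import *
for n in('wrist','top','side'): save(bot.camera(n),n+'9')
t=cv2.imread('pics/top9.png')[195:285,225:385];s=cv2.imread('pics/side9.png')[165:275,215:330]
cv2.imwrite('pics/t9z.png',cv2.resize(t,None,fx=5,fy=5));cv2.imwrite('pics/s9z.png',cv2.resize(s,None,fx=5,fy=5))
E
python3 arc.py 321 401 8
```

```text
time: 20.25
ee_pos: [0.5492, -0.1292, 0.1063]
tcp_rot: [86.0, 89.9, -171.7]
wrist_force: [-3.7, -2.3, -8.7]
opening: 0.0207
tang -8.66 rad -4.19 axial -1.47 pos [-0.0265 -0.196   0.1063] angle -40.3 t 20.25
329: x -3.2  y -4.6
337: x -5.7  y -9.5
345: x -7.6  y -14.8
353: x -8.6  y -20.3
361: x -8.9  y -25.9
369: x -8.4  y -31.4
377: x -7.2  y -36.9
385: x -5.2  y -42.1
393: x -2.5  y -47.0
401: x 0.9  y -51.4
```

View pics/wrist9.png

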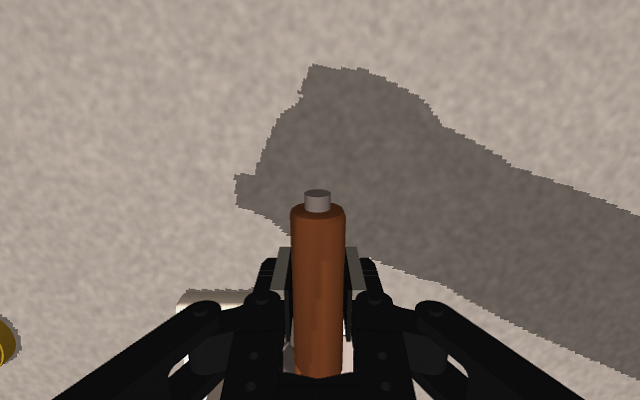

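View pics/s9z.png

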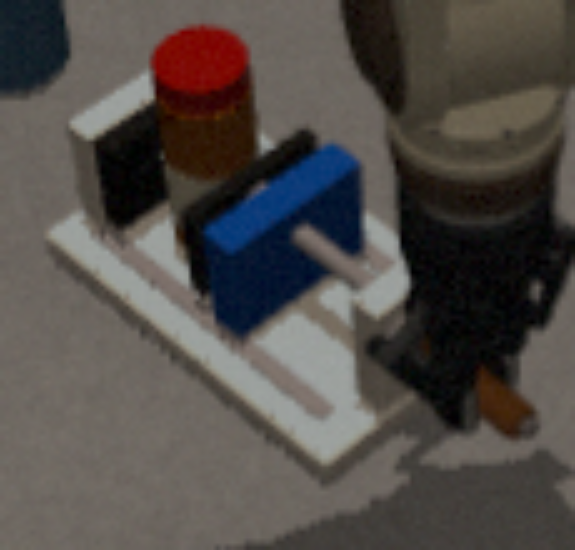

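Jaw has advanced, jar still upright near the fixed jaw. Slower now.

```bash

python3 -m handwheel '[[0,0,0,-0.0032,-0.0046,0,1],[0,0,0,-0.0057,-0.0095,0,1],[0,0,0,-0.0076,-0.0148,0,1],[0,0,0,-0.0086,-0.0203,0,1],[0,0,0,-0.0089,-0.0259,0,1],[0,0,0,-0.0084,-0.0314,0,1]]'; python3 fr.py 369
python3 arc.py 369 389 4;
```

```text
time: 21.15
ee_pos: [0.5802, -0.1228, 0.1164]
tcp_rot: [-162.1, 89.9, -59.8]
wrist_force: [-7.6, -2.1, 5.6]
opening: 0.0206
tang -8.68 rad 4.26 axial -0.47 pos [ 0.0052 -0.1962  0.1164] angle 7.2 t 21.15
373: x 0.5  y -2.7
377: x 1.3  y -5.4
381: x 2.2  y -8.1
385: x 3.3  y -10.6
389: x 4.5  y -13.1
```

```bash

python3 -m handwheel '[[0,0,0,0.0005,-0.0027,0,1],[0,0,0,0.0013,-0.0054,0,1],[0,0,0,0.0022,-0.0081,0,1],[0,0,0,0.0033,-0.0106,0,1],[0,0,0,0.0045,-0.0131,0,1]]'; python3 fr.py 389
python3 arc.py 389 413 4;python3 arc.py 409 433 4
```

```text
time: 21.78
ee_pos: [0.5936, -0.1198, 0.1125]
tcp_rot: [-116.6, 89.9, -14.3]
wrist_force: [-5.8, -1.0, 7.3]
opening: 0.0205
tang -8.68 rad 3.51 axial 0.24 pos [ 0.0189 -0.1962  0.1125] angle 26.8 t 21.775
393: x 1.4  y -2.4
397: x 3.0  y -4.7
401: x 4.8  y -6.8
405: x 6.7  y -8.9
409: x 8.7  y -10.8
413: x 10.9  y -12.6
413: x 2.2  y -1.8
417: x 4.5  y -3.4
421: x 6.8  y -4.8
425: x 9.3  y -6.1
429: x 11.9  y -7.2
433: x 14.5  y -8.1
```

```bash

python3 -m handwheel '[[0,0,0,0.0014,-0.0024,0,1],[0,0,0,0.0030,-0.0047,0,1],[0,0,0,0.0048,-0.0068,0,1],[0,0,0,0.0067,-0.0089,0,1],[0,0,0,0.0087,-0.0108,0,1]]'; python3 fr.py 409
python3 -m handwheel '[[0,0,0,0.0022,-0.0018,0,1],[0,0,0,0.0045,-0.0034,0,1],[0,0,0,0.0068,-0.0048,0,1]]'; python3 fr.py 421
python3 arc.py 421 433 4;python3 arc.py 433 445 4
```

```text
time: 22.4
ee_pos: [0.6047, -0.1175, 0.1041]
tcp_rot: [-109.0, 89.8, -6.7]
wrist_force: [-4.1, -0.2, 8.6]
opening: 0.0206
tang -9.14 rad 2.56 axial 0.68 pos [ 0.0303 -0.1962  0.1041] angle 46.1 t 22.4
time: 22.78
ee_pos: [0.6096, -0.1163, 0.0975]
tcp_rot: [-105.9, 89.8, -3.6]
wrist_force: [-3.7, -0.2, 8.4]
opening: 0.021
tang -9.08 rad 0.87 axial 0.6 pos [ 0.0353 -0.1961  0.0975] angle 57.5 t 22.775
425: x 2.5  y -1.3
429: x 5.1  y -2.4
433: x 7.7  y -3.3
437: x 2.7  y -0.7
441: x 5.4  y -1.3
445: x 8.2  y -1.6
```

```bash

python3 -m handwheel '[[0,0,0,0.0025,-0.0013,0,1],[0,0,0,0.0051,-0.0024,0,1],[0,0,0,0.0077,-0.0033,0,1]]'; python3 fr.py 433
python3 -m handwheel '[[0,0,0,0.0027,-0.0007,0,1],[0,0,0,0.0054,-0.0013,0,1],[0,0,0,0.0082,-0.0016,0,1]]'; python3 fr.py 445
python3 arc.py 445 457 4;python3 arc.py 457 469 4
```

```text
time: 23.15
ee_pos: [0.6131, -0.1156, 0.0901]
tcp_rot: [-104.5, 89.7, -2.2]
wrist_force: [-3.0, 1.9, 10.5]
opening: 0.0209
tang -10.74 rad 0.63 axial 2.5 pos [ 0.0389 -0.1961  0.0901] angle 68.8 t 23.15
time: 23.52
ee_pos: [0.615, -0.1152, 0.0822]
tcp_rot: [-102.6, 89.7, -0.3]
wrist_force: [-2.3, 1.4, 11.5]
opening: 0.0206
tang -11.64 rad -0.97 axial 1.83 pos [ 0.0408 -0.1961  0.0822] angle 80.0 t 23.525
449: x 2.8  y -0.1
453: x 5.6  y -0.1
457: x 8.4  y 0.1
461: x 2.8  y 0.4
465: x 5.5  y 1.1
469: x 8.1  y 1.9
```

```bash

python3 -m handwheel '[[0,0,0,0.0028,-0.0001,0,1],[0,0,0,0.0056,-0.0001,0,1]]'; python3 fr.py 453
python3 - <<'E'
from h import *
for n in('top','side'): save(bot.camera(n),n+'10')
t=cv2.imread('pics/top10.png')[195:285,225:385];s=cv2.imread('pics/side10.png')[165:275,215:330]
cv2.imwrite('pics/t10z.png',cv2.resize(t,None,fx=5,fy=5));cv2.imwrite('pics/s10z.png',cv2.resize(s,None,fx=5,fy=5))
E
```

```text
time: 23.78
ee_pos: [0.6154, -0.115, 0.0769]
tcp_rot: [-101.3, 89.6, 1.1]
wrist_force: [-0.7, 3.2, 12.4]
opening: 0.0204
tang -12.37 rad -0.7 axial 3.27 pos [ 0.0412 -0.196   0.0769] angle 87.4 t 23.775
```

View pics/s10z.png

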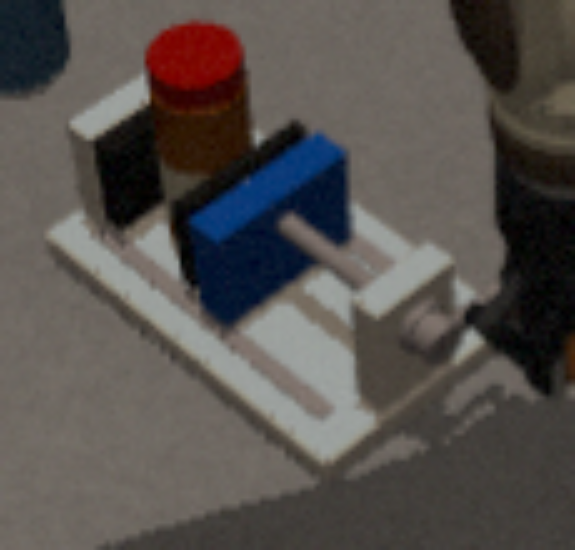

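View pics/t10z.png

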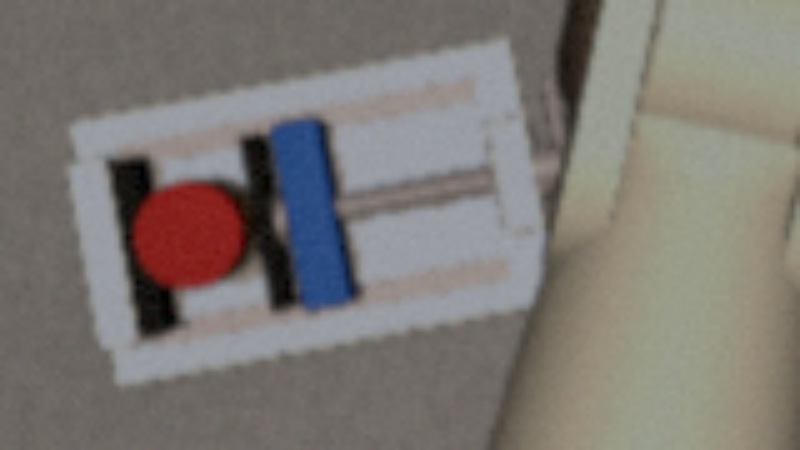

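Jar upright, pressed between both cushions. Extra ≈3.8 N; a few degrees more for the middle of the band.

```bash
python3 fr.py 453; python3 -m handwheel '[[0,0,0,0.002,0.0002,0,1],[0,0,0,0.0038,0.0005,0,1]]'; python3 fr.py 458
```

```text
tang -9.7 rad -0.17 axial 1.85 pos [ 0.0412 -0.1961  0.0765] angle 87.8 t 23.875
time: 24.12
ee_pos: [0.6152, -0.1151, 0.0734]
tcp_rot: [-100.3, 89.6, 2.0]
wrist_force: [-0.2, 2.2, 13.5]
opening: 0.021
tang -13.45 rad -1.61 axial 2.24 pos [ 0.041  -0.196   0.0734] angle 92.3 t 24.125
```

Extra ≈4.9 N (≈37 N clamp): mid-band. Let go and retreat.

```bash
python3 -m handwheel '[[0,0,0,0.0038,0.0005,0,0],[0,0,0,0.0035,0.0005,0,-1],[0,0,0,0.0035,0.0005,0,-1],[0,0,0,0.0035,0.0005,0,-1],[0,0,0,0.0035,0.0005,0,-1],[0,0,0,0.0035,0.0005,0,-1],[0,0,0,-0.03,0,0,-1],[0,0,0,-0.08,0,0,-1],[0,0,0,-0.13,0,-0.02,-1],[0,0,0,-0.16,0,-0.07,-1],[0,0,0,-0.17,0,-0.12,-1],[0,0,0,-0.17,0,-0.12,-1],[0,0,0,-0.17,0,-0.12,-1]]'
python3 - <<'E'
from h import *
o=bot.get_obs();print(o['wrist_force'],o['opening'])
P={n:bot.camera(n) for n in('top','side','wrist')}
for n,p in P.items(): save(p,n+'11')
t=P['top']['frame'][195:285,225:385,::-1];s=P['side']['frame'][100:275,195:370,::-1]
cv2.imwrite('pics/t11z.png',cv2.resize(t,None,fx=5,fy=5));cv2.imwrite('pics/s11z.png',cv2.resize(s,None,fx=3.4,fy=3.4))
for n in('top','side'):
  for k in('mill','mug','bear','jar'):
    r=bot.tip_of(k,P[n])[:1];print(n,k,[(round(q['centre'][0]*640,1),round(q['centre'][1]*400,1)) for q in r])
p=P['top'];f=p['frame'].astype(int)
m=((f[:,:,0]>120)&(f[:,:,1]<60)&(f[:,:,2]<60)).astype(np.uint8)
c=max(cv2.findContours(m,0,2)[0],key=cv2.contourArea);M=cv2.moments(c);X=onplane(p,M['m10']/M['m00'],M['m01']/M['m00'],.16);print('lid',X,w2b([.534,.068,np.radians(12.1)],X))
E
```

```text
time: 25.75
ee_pos: [0.6383, -0.2324, 0.2388]
tcp_rot: [43.0, 89.9, 145.3]
wrist_force: [-0.4, 1.4, 0.9]
opening: 0.0854
[-0.44750858  1.43827398  0.89007459] 0.08537395642633033
top mill [(451.6, 255.3)]
top mug [(188.5, 249.1)]
top bear [(298.5, 147.3)]
top jar [(267.0, 241.8)]
side mill [(354.1, 347.5)]
side mug [(219.4, 175.3)]
side bear [(343.9, 194.4)]
side jar [(256.0, 208.3)]
lid [0.52330556 0.11990243 0.16      ] [0.00042287 0.05299108 0.16      ]
```

View pics/t11z.png

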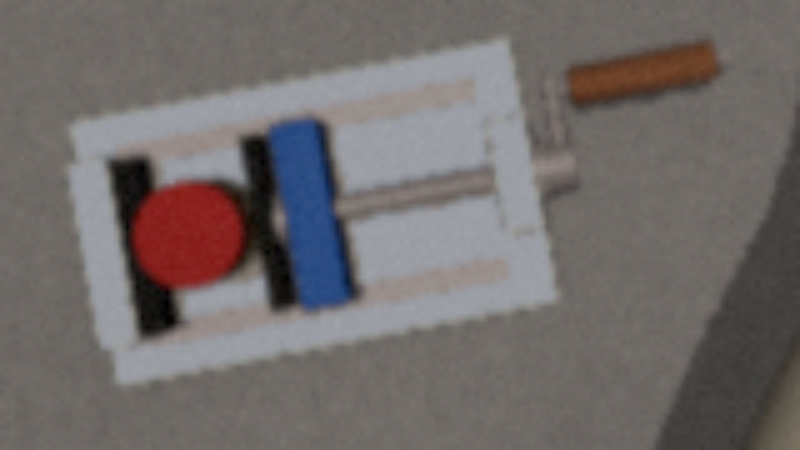

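View pics/s11z.png

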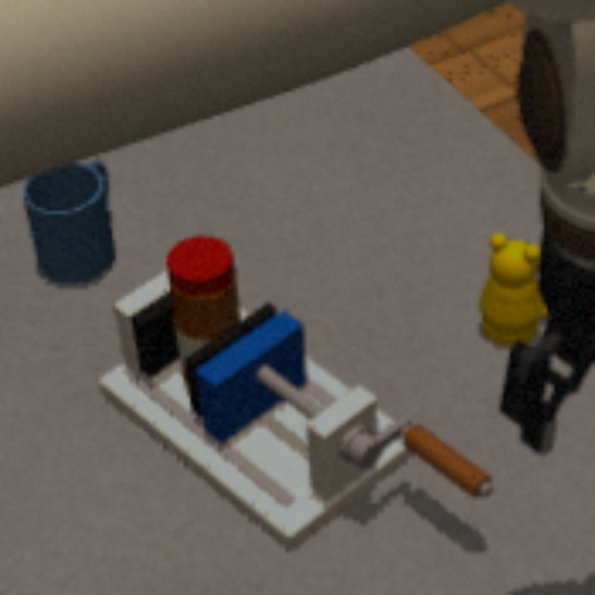

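The jar is upright at board x≈0, y≈53 mm, pressed by both cushions. The handle is free and the mug, mill and bear haven't moved.

```bash
python3 -c "
from workcell import bot
print(bot.job_done())"
```

```text
the job is handed in; nothing more can be done
None
```

The jar is standing upright on the board, clamped between the vise jaws at the middle of their width, and I've handed the job in at about 26 s. I turned the crank clockwise about 1.5 turns, then let go and backed the arm away.

- **Clamping force:** free turning took about 8 to 9 N at the handle, and the last reading while turning was 13.4 N. That is about 4.9 N extra, or roughly 37 N of clamping, inside the 25 to 45 N band. Friction readings varied by about ±0.5 N. The angle turned after contact (roughly 33°) also suggests 30 to 38 N.
- **Jar position:** in the final top view the lid is at x ≈ 0 mm and y ≈ 53 mm on the board.
- **Release:** the final pictures show the gripper clear of everything and the handle free.
- **Bystanders:** the mug and pepper mill are where they were, within about 2 pixels. For the bear, the detector's point differed by 3 to 4 pixels, partly because the view changed. Its outline in the side picture had not moved, and the arm never went near it.
- **Disagreement between views:** the top and wrist cameras differed by 2 to 3 mm on the board's position. That was too small to affect the placing.

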